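# Feed a tile to the scoring mark with the sliding fence

## Task

Get the terracotta tile ready for scoring: with the blue grip, slide the fence along the board so that it pushes the tile under the scoring bridge until the tile's front edge is level with the tip of the red pointer (to about half a centimetre). Do not touch the tile itself; let go, leaving the fence up against the tile, and leave the other things on the table where they are.

Things in the scene. Friction and masses are not known exactly. Their poses are not given: they have to be found in the camera images.
- board: Scoring board, plywood 150 x 400 x 12 mm, fixed. Origin under its centre at table height; y along the channel (feed direction), z up. Channel floor 12 mm above the table; aluminium rails along y, x = 52 to 62 mm either side, tops at 28 mm. A dark steel bridge crosses at y = +74 to +90 mm, its bar 38 to 50 mm above the table (a brass block on it 36 to 52 mm).
- fence (a joint): Travel of the sliding fence along the board's +y, in m: 0 at the rear stop, 0.165 at the front stop. It slides with about 2 N of friction and stays where it is left. At the front stop the tile has been pushed too far.
- grip_top (a point): Centre of the top of the fence's upright blue grip, 80 mm above the table; axes as the board's. The grip is a block 30 mm (board x) by 24 mm (board y), straight-sided from 27 to 80 mm above the table, on an aluminium plate (top 23 mm above the table); pinch it from above. It stands at board x = 0, y = -150 mm + joint value.
- fence_face (a point): Middle of the front face of the fence (the wooden strip that pushes the tile), 50 mm ahead (+y) of the grip's centre and 18 mm above the table. The strip is 100 mm wide, 12 mm thick, its top 38 mm above the table.
- tile: Terracotta tile 100 x 100 x 12 mm, about 0.24 kg, lying loose in the channel ahead of the fence, with 2 mm of play at either side. Origin at the centre of its underside; axes nearly the board's.
- tile_front (a point): Middle of the tile's front (+y) edge, at half its thickness.
- tile_back (a point): Middle of the tile's rear (-y) edge, at half its thickness; the fence pushes here. There is a gap of 10 to 45 mm to the fence at the start.
- pointer: Red pointer clip, fixed on the top of the board's +x rail beyond the bridge; 18 mm wide along y, 47 mm above the table at most, with a tongue 5 mm wide that reaches over the channel, 32 to 36 mm above the table (the tile passes under it). Its origin lies on the board's centre line at table height, level along y with the tongue's centre line; axes parallel to the board's.
- pointer_tip (a point): Tip of the red pointer's tongue, on the tongue's centre line; its y (along the board) is where the tile's front edge must come. Axes as the board's.
- slip_jar: White jar with blue lid, diameter 81 mm, 104 mm tall, standing loose beside the board. Origin at the centre of its underside.
- ball_pot: Brown clay ball-shaped pot, diameter 72 mm, 65 mm tall, loose beside the board. Origin at the centre of its underside.
- wood_rib: Flat oval wooden rib, 71 x 116 x 8 mm, lying loose beside the board. Origin at the centre of its underside.
- ring_cutter: Tin ring cutter, diameter 69 mm, 31 mm tall, loose beside the board. Origin at the centre of its underside.
- mushroom: Clay mushroom, 62 x 64 mm, 60 mm tall, loose on the table at the right. Origin at the centre of its underside.

How it is judged:
By the outcome, as a careful person would: the job done as asked, in the order asked, and still so for the second after the job is handed in, with the robot touching nothing.
It also fails if it takes over 32 s, if anything falls off the work surface, if the arm or the gripper's body presses on something with over 40 N, if the wrist force passes 120 N, or if a joint passes its speed limit or range.

## Robot

A 6-joint arm with a two-finger parallel gripper is mounted at the origin on the work surface; the furniture and walls round the work are solid. World frame = base frame: x ahead of the robot, y to its left, z up, the work surface at z = 0. Lengths are in m, angles in rad, forces in N, time in s.
With the tool pointing down it reaches from about 0.35 to 0.925 m from the base axis. Payload 6.4 kg.
Tool frame: the origin (TCP) lies between the finger pads; the fingertips stand 19 mm ahead of it and the grasp point (between the pads) is the TCP (ctrl.tips_ahead is the distance from the TCP to the fingertips, in m); z points along the fingers, y is the line along which they close (so a half turn about z gives the same grasp; the last joint's range is limited). The gripper opens to 94 mm and grips with 3 to 60 N. Pads are 16 mm wide; open, the fingers measure 119 mm over their backs; the gripper's body (75 mm by 177 mm) begins 78 mm behind the grasp point.
Start: joints at [-1.423, 0.245, 1.558, -0, 1.339, -0.174], TCP at [0.206, -0.617, 0.224] pointing down, gripper open.
Joint ranges: [-3.13, 3.13], [-1.02, 2.26], [0.13, 2.54], [-0.95, 4.09], [0.21, 2.88], [-2.74, 2.74]. Speed limits (rad/s): [2.57, 2.57, 3.14, 3.14, 3.14, 3.14].

## Interface

Orientations are given as a 3x3 rotation matrix whose columns are the frame's x, y, z axes.
In Python, from cell import ctrl, workorder, snapshot gives the robot as it stands (ctrl), with the cameras as plain functions and the job (workorder).
- The arm moves only by the shell command python3 inch.py 'ROWS' [FORCE]. ROWS is a JSON list of rows, 1 to 10 of them, each of 5 numbers: the opening from 0.0 (shut) to 1.0 (fully open), then dx, dy, dz in m, then a turn about the tool's z in rad; each row shifts and turns the commanded pose from where the row before left it, along the tool's axes as they then stand; what a row does not reach is not made up. A row lasts 1/8 s, in which the tool goes at most 0.0625 m and 0.188 rad, less where a joint would pass 70% of its speed; a pose out of reach is approached as far as the arm can. The fingers move at their own pace and stop on an object; FORCE is the grip in N (left out, the last holds). Time passes only in rows, so rows that do not move let the fingers close. It prints the time, the measured TCP pose, the force, the opening and the grip force at its end.
- ctrl.observe(): the state, without advancing time (a new reading comes with each control period).
- snapshot(name): name is "scene" or "side" or "wrist"; returns a dict with "img" (480x640x3 uint8, red, green, blue), "fx", "fy", "cx", "cy" (pixels), "dist_coeffs" ([k1, k2, p1, p2, k3] as OpenCV has them; the pictures are not rectified), "extrinsics" (4x4, takes a point from world to camera coordinates); the wrist camera has in their place "tool_from_camera" (4x4, takes a point from camera to tool coordinates, whose origin is the TCP and whose axes are the flange's). Camera axes: x right, y down, z forward; pixel columns grow to the right and rows downward; lengths in m; the calibration is good to about 2 mm. A picture is of the moment at which its call begins: read the wrist's pose just before it. There is no depth.
- workorder.sign_off(): hands the job in; it is judged then, once.
The state is a dict: "time_s": time; "joints": joint angles; "joint_velocities": joint speeds; "joint_torque": joint torques, N m; "tcp_pos": TCP position; "orientation": TCP orientation; "ft_force": force on the tool from outside, world axes, zero at the start; "torque": the same for the moment, N m; "gripper_width": opening from 0.0 (shut) to 1.0 (fully open); "grasp_force": force on a finger pad.
Only numpy, scipy, OpenCV 4.12 (cv2) and the standard library are available. Lean on these libraries where they do the work, as an engineer would, in place of code of your own. Each camera call takes 0.05 s, during which the arm holds its last target. There are 200 camera calls.

## Working session

There is one attempt and no reset: what is moved stays moved. The work goes in short steps, Python scripts to look and compute and a shell command to move; the robot and the scene stay as the last step left them, time stands still between calls to the robot, and variables do not carry over. Pictures are saved under pics/ and viewed, at most 11 in all, crops included, and the job is handed in when it is done.

```bash
ls; mkdir -p pics; python3 - <<'E'
from cell import ctrl, workorder, snapshot
import cv2
o=ctrl.observe(); print(o['time_s'],o['tcp_pos'],o['orientation'])
for n in("scene","side"):
    s=snapshot(n); cv2.imwrite(f"pics/{n}0.png",s["img"][:,:,::-1]); print(n,s["fx"],s["cx"],s["cy"],s["dist_coeffs"],s["extrinsics"])
E
```

```text
cell.py
inch.py
pics
0.0 [ 0.20550183 -0.61608115  0.22337516] [[ 9.48661255e-01  3.16293727e-01 -3.18615936e-04]
 [ 3.16293758e-01 -9.48659475e-01  1.85987434e-03]
 [ 2.86008560e-04 -1.86516696e-03 -9.99998220e-01]]
scene 513.0788690598107 317.9854324392617 236.45310510265776 [0.0026506 0.        0.        0.        0.       ] [[-0.81198175 -0.5833333  -0.02019657  0.41772962]
 [-0.35708791  0.52383112 -0.77336225  0.31424207]
 [ 0.46170755 -0.62074409 -0.63364258  1.12026368]
 [ 0.          0.          0.          1.        ]]
side 550.2012271710008 320.638510894813 235.7124182380499 [0.02420632 0.         0.         0.         0.        ] [[-0.94450216 -0.32850062 -0.0017355   0.51986031]
 [-0.11950804  0.34851991 -0.92965139  0.18358662]
 [ 0.30599592 -0.87785034 -0.36843627  1.03824112]
 [ 0.          0.          0.          1.        ]]
```

View pics/scene0.png

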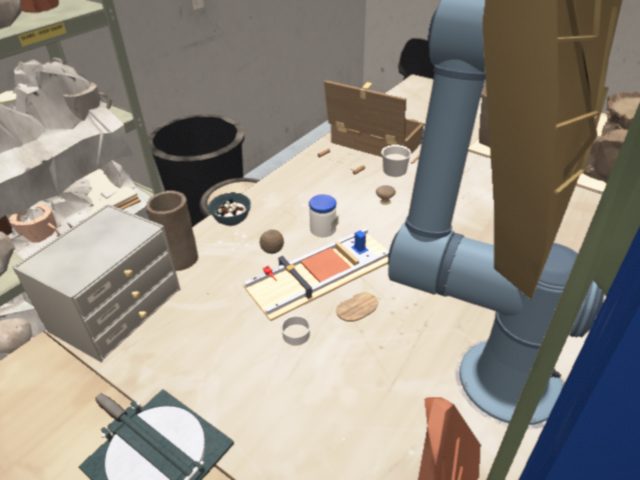

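View pics/side0.png

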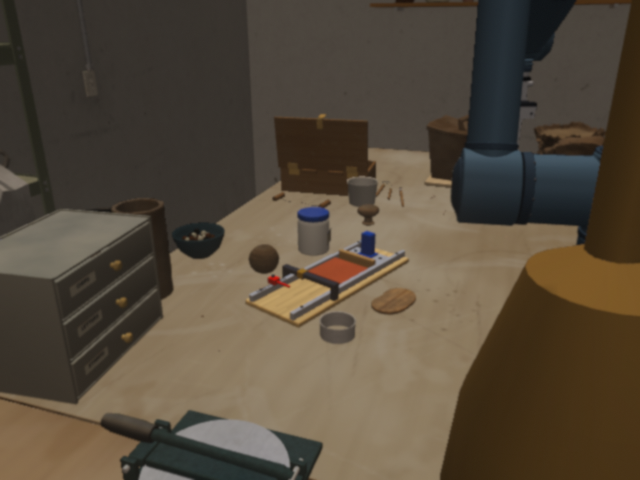

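Both views show the board: the blue grip is at about (360,241) in scene and (368,243) in side, with the red pointer at (268,271) and (275,281). I'll enlarge both.

```bash
python3 - <<'E'
import cv2
a=cv2.imread("pics/scene0.png")[220:325,235:400]; cv2.imwrite("pics/sc.png",cv2.resize(a,(792,504),interpolation=cv2.INTER_CUBIC))
a=cv2.imread("pics/side0.png")[220:325,245:415]; cv2.imwrite("pics/sd.png",cv2.resize(a,(799,494),interpolation=cv2.INTER_CUBIC))
E
```

```text
(no output)
```

View pics/sc.png

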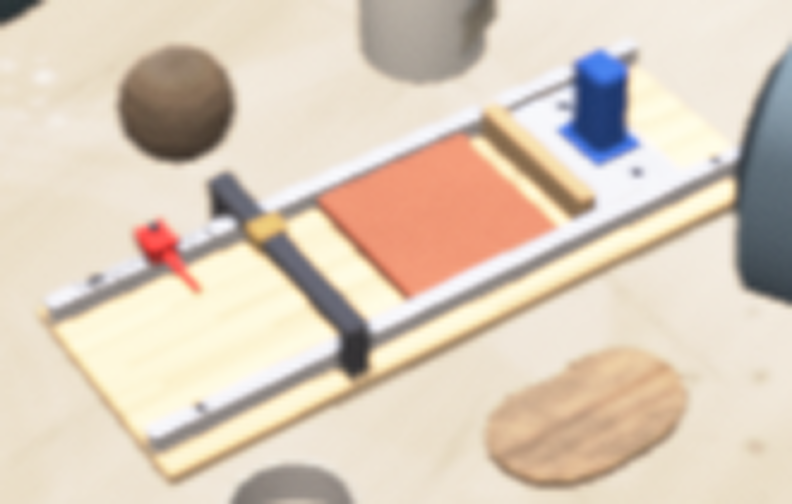

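View pics/sd.png

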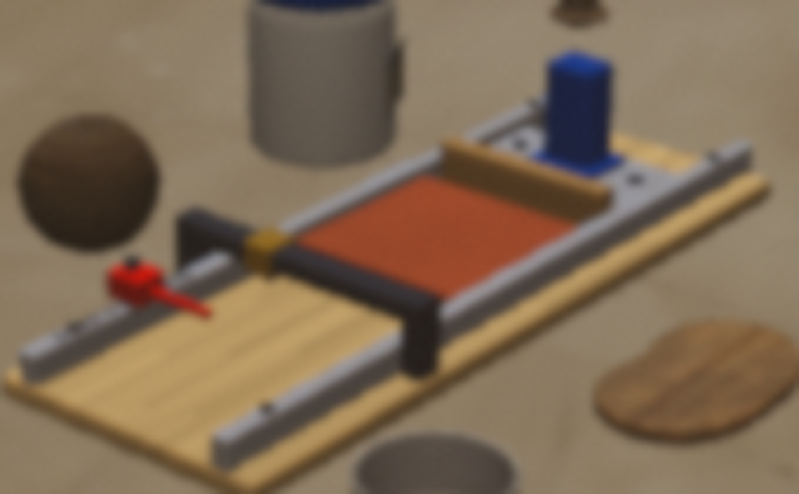

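The crops show the grip top at (601,68) in the scene crop and (580,62) in the side crop, and the pointer tip at (199,291) and (210,313). The board corners, strip and tile edges are clear in both, so I'll fit everything jointly.

```bash
cat > fit.py <<'E'
import numpy as np, cv2
from scipy.optimize import least_squares
from cell import ctrl, workorder, snapshot
def cam(n):
    s=snapshot(n); return np.array(s["extrinsics"]),np.array([[s["fx"],0,s["cx"]],[0,s["fy"],s["cy"]],[0,0,1.]]),np.array(s["dist_coeffs"],float)
C={n:cam(n) for n in("scene","side")}
def proj(n,P):
    E,K,d=C[n]; return cv2.projectPoints(np.array([P],float),cv2.Rodrigues(E[:3,:3])[0],E[:3,3],K,d)[0].ravel()
off={"scene":(235,220,4.8),"side":(245,220,4.7)}
# params bx,by,yaw,q,tf(tile front y),px,py
def pts(p):
    q,tf,px,py=p[3:]; f=-.100+q
    return dict(F1=(.075,.2,.012),F2=(-.075,.2,.012),B2=(-.075,-.2,.012),G=(0,-.15+q,.08),S1=(.05,f,.038),S2=(-.05,f,.038),
      T1=(.05,tf,.024),T2=(-.05,tf,.024),U1=(.05,tf-.1,.024),U2=(-.05,tf-.1,.024),P=(px,py,.035))
obs=[("scene","F1",43,314),("scene","F2",172,470),("scene","G",601,68),("scene","S1",484,113),("scene","S2",576,202),("scene","T1",320,203),("scene","T2",408,298),("scene","U1",470,137),("scene","U2",557,225),("scene","P",199,291),
("side","F1",8,378),("side","F2",255,490),("side","B2",768,182),("side","G",580,62),("side","S1",443,148),("side","S2",604,196),("side","T1",297,240),("side","U1",425,177),("side","U2",577,228),("side","P",210,313)]
def W(p,P):
    c,s=np.cos(p[2]),np.sin(p[2]); return (p[0]+c*P[0]-s*P[1],p[1]+s*P[0]+c*P[1],P[2])
def res(p):
    D=pts(p); r=[]
    for n,k,u,v in obs:
        a,b,m=off[n]; r.append(proj(n,W(p,D[k]))-((u+.5)/m-.5+a,(v+.5)/m-.5+b) if 0 else proj(n,W(p,D[k]))-(u/m+a,v/m+b))
    return np.array(r)
best=min((least_squares(lambda p:res(p).ravel(),[.55,-.0,y,.02,.06,.02,.15],loss="soft_l1") for y in(0,1.5,3,-1.5)),key=lambda r:r.cost)
p=best.x; print(p.round(4))
for o,r in zip(obs,res(p)): print(o[:2],r.round(2))
for k,P in pts(p).items(): print(k,np.round(W(p,P),4))
E
python3 fit.py
```

```text
[ 0.5328 -0.0436 -0.3627  0.0221  0.034   0.0145  0.1308]
('scene', 'F1') [-1.08 -1.32]
('scene', 'F2') [0.09 1.81]
('scene', 'G') [ 0.24 -0.35]
('scene', 'S1') [-1.01 -0.84]
('scene', 'S2') [1.32 0.4 ]
('scene', 'T1') [-0.54 -0.52]
('scene', 'T2') [1.58 0.96]
('scene', 'U1') [-1.56 -0.45]
('scene', 'U2') [1.58 1.19]
('scene', 'P') [ 0.04 -0.07]
('side', 'F1') [-1.09 -0.54]
('side', 'F2') [ 0.35 -0.34]
('side', 'B2') [ 1.82 -0.49]
('side', 'G') [-0.    0.02]
('side', 'S1') [-0.75 -0.86]
('side', 'S2') [-0.43 -0.01]
('side', 'T1') [-0.57  0.37]
('side', 'U1') [-0.07 -0.1 ]
('side', 'U2') [2.1  0.48]
('side', 'P') [-0.02  0.1 ]
F1 [0.6739 0.1167 0.012 ]
F2 [0.5337 0.17   0.012 ]
B2 [ 0.3917 -0.204   0.012 ]
G [ 0.4874 -0.1632  0.08  ]
S1 [ 0.5519 -0.1342  0.038 ]
S2 [ 0.4584 -0.0987  0.038 ]
T1 [ 0.5916 -0.0296  0.024 ]
T2 [0.4981 0.0059 0.024 ]
U1 [ 0.5561 -0.1231  0.024 ]
U2 [ 0.4627 -0.0876  0.024 ]
P [0.5928 0.0735 0.035 ]
```

The fit holds up: 1–2 px residuals, a 12 mm gap between fence and tile, and about 97 mm for the tile to travel. Next I'll go above the grip and turn the tool to match the board.

```bash
python3 inch.py '[[1,0.041,-0.034,0,0],[1,0.041,-0.034,0,0],[1,0.041,-0.034,0,0],[1,0.041,-0.034,0,0],[1,0.041,-0.034,0,0],[1,0.041,-0.034,0,0],[1,0.041,-0.034,0,0],[1,0.041,-0.034,0,0],[1,0.041,-0.034,0,0],[1,0.041,-0.034,0,0]]' 30 && python3 inch.py '[[1,0,0,0,-0.177],[1,0,0,0,-0.177],[1,0,0,0,-0.177],[1,0,0,0,-0.177],[1,0,0,0,-0.178],[1,0,0,0,0]]'
python3 - <<'E'
from cell import ctrl, workorder, snapshot
import cv2
o=ctrl.observe(); print(o['time_s'],o['tcp_pos'].round(4),o['orientation'].round(4).tolist())
s=snapshot("wrist"); cv2.imwrite("pics/w1.png",s["img"][:,:,::-1]); print(s["fx"],s["fy"],s["cx"],s["cy"],s["dist_coeffs"],s["tool_from_camera"])
E
```

```text
time_s: 1.45
tcp_pos: [0.4876, -0.1628, 0.2245]
orientation: [[0.949, 0.316, 0.0], [0.316, -0.949, -0.0], [0.0, 0.0, -1.0]]
ft_force: [0.9, -0.3, -0.6]
gripper_width: 1.001
grasp_force: 0.0
time_s: 2.2
tcp_pos: [0.4869, -0.1643, 0.2243]
orientation: [[0.357, 0.934, -0.0], [0.934, -0.357, 0.0], [0.0, -0.0, -1.0]]
ft_force: [-0.7, 0.7, -0.7]
gripper_width: 0.998
grasp_force: 0.0
2.2 [ 0.4869 -0.1643  0.2243] [[0.357, 0.9341, -0.0002], [0.9341, -0.357, 0.0002], [0.0001, -0.0003, -1.0]]
356.7011811107065 356.7011811107065 322.7057247639325 239.55870074187433 [0.02458231 0.         0.         0.         0.        ] [[-6.52790470e-04 -9.73321671e-01 -2.29443890e-01  6.70669154e-02]
 [ 9.99999665e-01 -7.48837204e-04  3.31537385e-04 -1.02804443e-04]
 [-4.94508643e-04 -2.29443597e-01  9.73321833e-01 -1.60628979e-01]
 [ 0.00000000e+00  0.00000000e+00  0.00000000e+00  1.00000000e+00]]
```

View pics/w1.png

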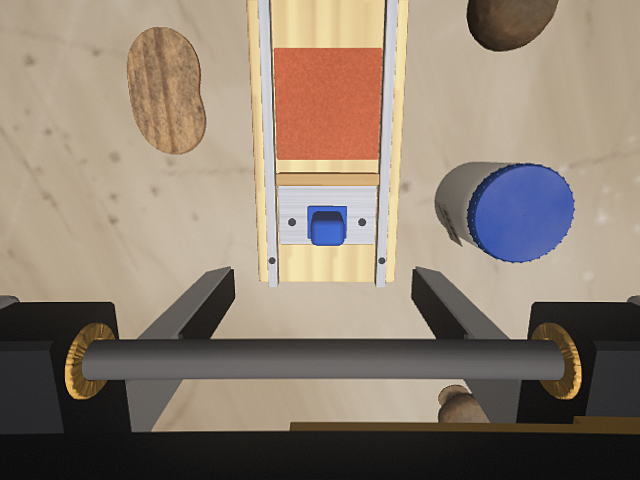

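The wrist view shows the grip at about (327,228), the tile from rows 48 to 160, the strip at rows 173–186 and the jar clear on the right. The tool is aligned with the board. I'll check predictions against this image.

```bash
cat > wr.py <<'E'
import numpy as np, cv2
from cell import ctrl, workorder, snapshot
def state():
    o=ctrl.observe(); s=snapshot("wrist")
    T=np.eye(4);T[:3,:3]=o['orientation'];T[:3,3]=o['tcp_pos']
    M=T@np.array(s["tool_from_camera"]); K=np.array([[s["fx"],0,s["cx"]],[0,s["fy"],s["cy"]],[0,0,1.]])
    return o,s["img"],M,K,np.array(s["dist_coeffs"],float)
def back(M,K,d,u,v,z):
    r=M[:3,:3]@np.append(cv2.undistortPoints(np.array([[[u,v]]],float),K,d).ravel(),1)
    return M[:3,3]+r*(z-M[2,3])/r[2]
B0=np.array([.5328,-.0436]);yaw=-.3627
def board(P): 
    c,s=np.cos(yaw),np.sin(yaw); d=P[:2]-B0; return np.array([c*d[0]+s*d[1],-s*d[0]+c*d[1]])
E
python3 - <<'E'
from wr import *
o,im,M,K,d=state()
for n,u,v,z in [("rear end L rail",269,287,.028),("rear R rail",381,287,.028),("grip back L",311,245,.08),("grip back R",344,245,.08),("grip front L",311,213,.08),("strip front L",278,174,.038),("strip front R",379,174,.038),("strip back R",378,186,.038),("tile back L",274,160,.024),("tile back R",381,160,.024),("tile fr L",275,48,.024),("tile fr R",381,48,.024),("Lrail in top",268,0,.028),("Rrail in top",385,0,.028),("Rrail in mid",379,200,.028),("Lrail in mid",275,200,.028)]:
    print(n,(board(back(M,K,d,u,v,z))*1000).round(1))
print("tcp",board(o['tcp_pos'])*1000)
a=im[200:260,290:370][:,:,::-1]; cv2.imwrite("pics/w1c.png",cv2.resize(a,None,fx=8,fy=8,interpolation=cv2.INTER_CUBIC))
E
```

```text
rear end L rail [ -57.2 -197.7]
rear R rail [  61.5 -198.2]
grip back L [ -10.4 -138.9]
grip back R [  18.7 -139. ]
grip front L [ -10.1 -110.4]
strip front L [-42.6 -79.3]
strip front R [ 54.  -79.7]
strip back R [ 53.5 -91.1]
tile back L [-47.8 -66.4]
tile back R [ 57.7 -66.9]
tile fr L [-43.1  33.4]
tile fr R [54.1 33. ]
Lrail in top [-47.3  70.3]
Rrail in top [55.5 69.8]
Rrail in mid [  56.4 -105.8]
Lrail in mid [ -47.7 -105.4]
tcp [-1.80139173e-02 -1.29208631e+02]
```

View pics/w1c.png

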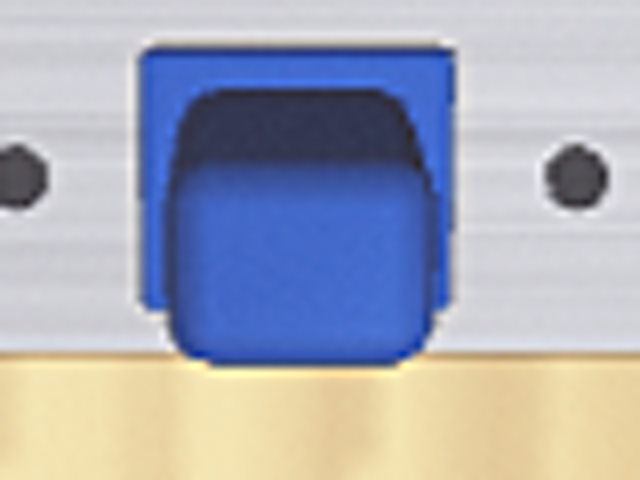

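The crop shows the grip's top face at about (328,233), 4 mm in +x and 1 mm ahead of the TCP. Both camera sources agree on the tile. Now I'll descend and pinch.

```bash
python3 inch.py '[[1,0.001,0.004,0.04,0],[1,0,0,0.05,0],[1,0,0,0.045,0],[1,0,0,0.029,0],[1,0,0,0,0]]' && python3 inch.py '[[0,0,0,0,0],[0,0,0,0,0],[0,0,0,0,0],[0,0,0,0,0],[0,0,0,0,0],[0,0,0,0,0],[0,0,0,0,0],[0,0,0,0,0]]' 30
```

```text
time_s: 2.92
tcp_pos: [0.4893, -0.1639, 0.0582]
orientation: [[0.357, 0.934, -0.005], [0.934, -0.357, 0.003], [0.001, -0.005, -1.0]]
ft_force: [0.5, -0.2, 0.6]
gripper_width: 1.003
grasp_force: 0.0
time_s: 3.92
tcp_pos: [0.491, -0.1649, 0.0604]
orientation: [[0.355, 0.935, -0.0], [0.935, -0.355, 0.0], [0.0, -0.0, -1.0]]
ft_force: [-0.6, -0.1, -0.0]
gripper_width: 0.318
grasp_force: 30.0
```

Gripped: the opening is 29.9 mm, which matches the 30 mm grip. I'll push about 85 mm gently, then measure.

```bash
python3 inch.py '[[0,0.009,0,0,0],[0,0.009,0,0,0],[0,0.009,0,0,0],[0,0.009,0,0,0],[0,0.009,0,0,0],[0,0.009,0,0,0],[0,0.009,0,0,0],[0,0.009,0,0,0],[0,0.008,0,0,0],[0,0.005,0,0,0]]' && python3 inch.py '[[0,0,0,0,0],[0,0,0,0,0]]'
python3 - <<'E'
from wr import *
o,im,M,K,d=state(); cv2.imwrite("pics/w2.png",im[:,:,::-1]); print("tcp",board(o['tcp_pos'])*1000)
s=snapshot("scene")["img"][220:325,235:400,::-1]; cv2.imwrite("pics/sc2.png",cv2.resize(s,(792,504),interpolation=cv2.INTER_CUBIC))
s=snapshot("side")["img"][220:325,245:415,::-1]; cv2.imwrite("pics/sd2.png",cv2.resize(s,(799,494),interpolation=cv2.INTER_CUBIC))
E
```

```text
time_s: 5.18
tcp_pos: [0.5215, -0.0851, 0.0604]
orientation: [[0.355, 0.935, 0.0], [0.935, -0.355, -0.0], [-0.0, 0.0, -1.0]]
ft_force: [0.6, -4.9, -2.5]
gripper_width: 0.316
grasp_force: 30.0
time_s: 5.42
tcp_pos: [0.5216, -0.0849, 0.0604]
orientation: [[0.355, 0.935, 0.001], [0.935, -0.355, 0.001], [0.001, 0.001, -1.0]]
ft_force: [2.6, 1.1, -2.6]
gripper_width: 0.315
grasp_force: 30.0
tcp [  4.19709365 -42.58532434]
```

View pics/w2.png

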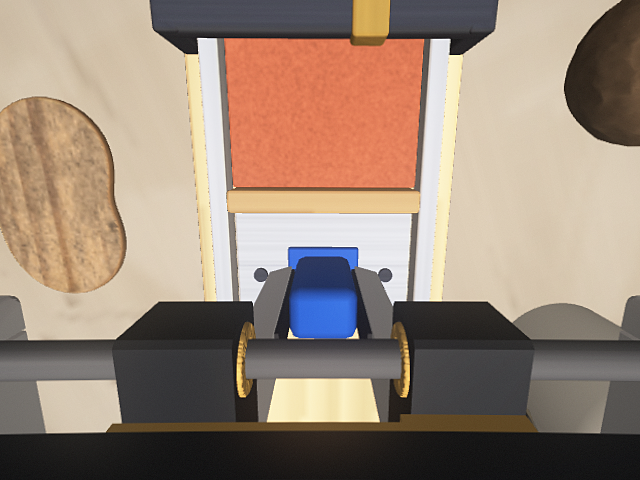

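View pics/sc2.png

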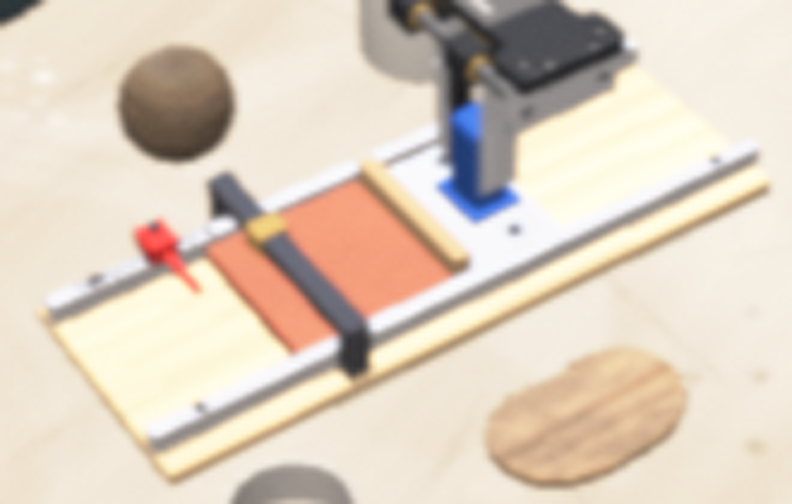

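In the scene crop the tile's front edge runs (208,258)–(297,352) and the pointer tip is at (199,291). The fence is against the tile. I'll make one tight composite of both cameras for the final measurement.

```bash
python3 - <<'E'
from cell import ctrl, workorder, snapshot
import cv2,numpy as np
a=snapshot("scene")["img"][255:305,255:321,::-1]; b=snapshot("side")["img"][255:305,260:326,::-1]
f=lambda i:cv2.resize(i,None,fx=6,fy=6,interpolation=cv2.INTER_CUBIC)
cv2.imwrite("pics/c3.png",np.hstack([f(a),f(b)]))
E
```

```text
(no output)
```

View pics/c3.png

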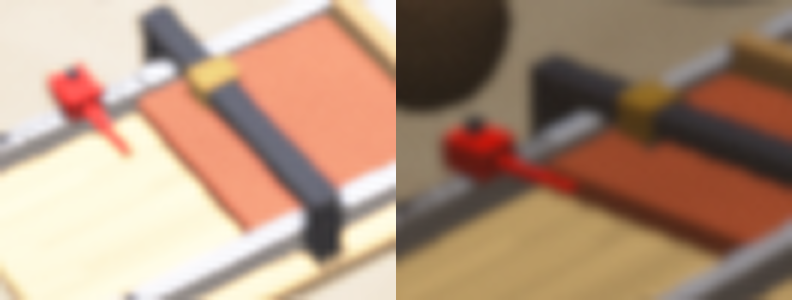

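In this composite, the left half has the tip at (129,152) and the tile's top front edge at (138,99)–(246,228). In the right half, the tip is at (575,187) and the edge runs about (585,188)–(738,241).

```bash
python3 - <<'E'
from wr import *
for n,ox,pts in [("scene",255,[("tip",129,152,.034),("t",138,99,.024),("t",192,163,.024),("t",246,228,.024)]),("side",260,[("tip",179,187,.034),("t",189,188,.024),("t",342,241,.024)])]:
    s=snapshot(n); M=np.linalg.inv(np.array(s["extrinsics"])); K=np.array([[s["fx"],0,s["cx"]],[0,s["fy"],s["cy"]],[0,0,1.]])
    for k,u,v,z in pts: print(n,k,(board(back(M,K,np.array(s["dist_coeffs"],float),(u+.5)/6-.5+ox,(v+.5)/6-.5+255,z))*1000).round(1))
E
```

```text
scene tip [ 18.2 130. ]
scene t [ 54.6 105.3]
scene t [  6.  106.3]
scene t [-40.9 107.6]
side tip [ 19.3 126.5]
side t [ 29.7 110.5]
side t [-37.9 106.3]
```

The scene and side views put the tip 17–24 mm ahead of the tile, which isn't precise enough. I'll push 17 mm, release, rise and measure the rest with the wrist camera from above.

```bash
python3 inch.py '[[0,0.006,0,0,0],[0,0.006,0,0,0],[0,0.005,0,0,0],[0,0,0,0,0],[1,0,0,0,0],[1,0,0,0,0],[1,0,0,0,0],[1,0,0,0,0]]' && python3 inch.py '[[1,0,0,-0.05,0],[1,0,0,-0.06,0],[1,0.03,0,-0.05,0],[1,0.03,0,0,0],[1,0,0,0,0],[1,0,0,0,0]]'
python3 - <<'E'
from wr import *
o,im,M,K,d=state(); cv2.imwrite("pics/w4.png",im[:,:,::-1]); print("tcp",board(o['tcp_pos'])*1000)
np.savez("w4.npz",M=M,K=K,d=d)
E
```

```text
time_s: 6.78
tcp_pos: [0.5272, -0.0695, 0.0605]
orientation: [[0.355, 0.935, -0.0], [0.935, -0.355, 0.0], [0.0, -0.0, -1.0]]
ft_force: [0.4, 0.3, 0.2]
gripper_width: 0.707
grasp_force: 0.0
time_s: 7.52
tcp_pos: [0.5479, -0.0138, 0.2195]
orientation: [[0.355, 0.935, -0.002], [0.935, -0.355, 0.0], [-0.001, -0.002, -1.0]]
ft_force: [0.0, 0.0, -0.6]
gripper_width: 1.004
grasp_force: 0.0
tcp [ 3.54221268 33.25891671]
```

View pics/w4.png

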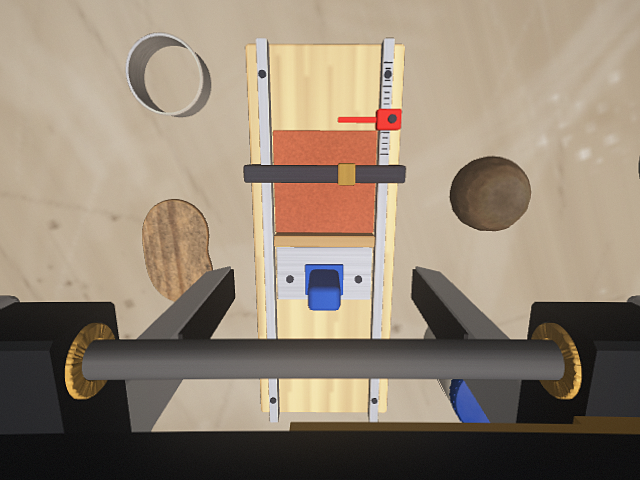

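Now both are visible from above. The pointer tongue is on row ~119.5 (tip at column 338) and the tile's front edge is on row ~130. I'll refine both to subpixel.

```bash
cat > meas.py <<'E'
from wr import *
import sys
def meas(f,M,K,d):
    im=cv2.imread(f).astype(float); b,g,r=im[...,0],im[...,1],im[...,2]
    red=((r>150)&(g<70)&(b<70)); ys,xs=np.nonzero(red[90:150,330:365]); print("tongue cols",xs.min()+330,"rows",np.unique(ys+90,return_counts=True))
    tv=np.average(ys+90); tu=xs.min()+330
    for c in(290,310,325): 
        print(c,g[114:140,c].astype(int))
    return tu,tv
if __name__=="__main__":
    n=np.load("w4.npz"); M,K,d=n["M"],n["K"],n["d"]
    tu,tv=meas("pics/w4.png",M,K,d); print(tu,tv)
    print("tip",(board(back(M,K,d,tu,tv,.036))*1000).round(1))
    for v in(129.5,130,130.5,131): print(v,(board(back(M,K,d,325,v,.024))*1000).round(1))
    for n_,u,v,z in [("board front L",247,44.5,.012),("board front R",405,44.5,.012),("bridge top back",300,181,.050),("bridge top front",300,166,.050)]: print(n_,(board(back(M,K,d,u,v,z))*1000).round(1))
E
python3 meas.py
```

```text
tongue cols 338 rows (array([117, 118, 119, 120, 121]), array([26, 26, 26, 26, 27]))
290 [223 224 225 223 224 225 225 224 225 224 227 224 224 224 231 224 120  94
 113 116 114 111 108 112 108 110]
310 [206 205 207 208 207 208 206 208 205 206 206 207 206 208 212 205 107  96
 115 114 111 109 113 110 106 107]
325 [217 219 218 219 221 219 217 218 219 218 218 218 220 220 222 222 166  88
 112 109 110 114 117 112 108 112]
338 119.01526717557252
tip [ 17.3 132.5]
129.5 [  5.5 124.1]
130 [  5.5 123.7]
130.5 [  5.5 123.2]
131 [  5.5 122.8]
board front L [-67.2 200.3]
board front R [ 80.  200.1]
bridge top back [-17.5  77.5]
bridge top front [-17.3  90.9]
```

The board's front edge measures 200.2 mm (nominal 200), and the tile front of 123.9 mm agrees with the kinematic 123.8 mm. The tip is at 132.5 mm, so 8.6 mm remain. I'll regrip with the reverse path, push 8.5 mm, release and check.

```bash
python3 inch.py '[[1,-0.03,0,0,0],[1,-0.03,0,0.03,0],[1,0,0,0.06,0],[1,0,0,0.05,0],[1,0,0,0.02,0],[1,0,0,0,0]]' && python3 inch.py '[[0,0,0,0,0],[0,0,0,0,0],[0,0,0,0,0],[0,0,0,0,0],[0,0,0,0,0],[0,0,0,0,0],[0,0,0,0,0],[0,0,0,0,0]]'
```

```text
time_s: 8.32
tcp_pos: [0.5252, -0.0697, 0.0581]
orientation: [[0.356, 0.934, -0.005], [0.934, -0.356, 0.002], [-0.0, -0.005, -1.0]]
ft_force: [0.7, -0.3, 0.3]
gripper_width: 0.998
grasp_force: 0.0
time_s: 9.32
tcp_pos: [0.5275, -0.0696, 0.0604]
orientation: [[0.355, 0.935, 0.0], [0.935, -0.355, -0.0], [0.0, 0.0, -1.0]]
ft_force: [1.5, -0.5, -1.2]
gripper_width: 0.316
grasp_force: 30.0
```

```bash
python3 inch.py '[[0,0.003,0,0,0],[0,0.003,0,0,0],[0,0.0025,0,0,0],[0,0,0,0,0],[0,0,0,0,0],[1,0,0,0,0],[1,0,0,0,0],[1,0,0,0,0],[1,0,0,0,0],[1,0,0,0,0]]' && python3 inch.py '[[1,0,0,-0.05,0],[1,0,0,-0.06,0],[1,0.03,0,-0.05,0],[1,0.03,0,0,0],[1,0,0,0,0],[1,0,0,0,0],[1,0,0,0,0]]'
python3 - <<'E'
from wr import *
o,im,M,K,d=state(); cv2.imwrite("pics/w5.png",im[:,:,::-1]); print("tcp",board(o['tcp_pos'])*1000)
g=im[...,1].astype(int); r=im[...,0].astype(int); print(g[115:140,[290,310,325]].T); 
ys,xs=np.nonzero(((r>150)&(g<70)&(im[...,2]<70))[90:160,330:365]); tu,tv=xs.min()+330,ys.mean()+90; print(tu,tv,board(back(M,K,d,tu,tv,.036))*1000)
for v in range(120,133,2): print(v,(board(back(M,K,d,325,v,.024))*1000).round(1))
for v in (228,232,236,240,244): print(v,(board(back(M,K,d,325,v,.024))*1000).round(1), im[v,300])
E
```

```text
time_s: 10.58
tcp_pos: [0.5303, -0.0616, 0.0605]
orientation: [[0.355, 0.935, -0.0], [0.935, -0.355, 0.0], [0.0, -0.0, -1.0]]
ft_force: [0.3, -0.2, 0.4]
gripper_width: 0.814
grasp_force: 0.0
time_s: 11.45
tcp_pos: [0.551, -0.0062, 0.2196]
orientation: [[0.356, 0.934, -0.002], [0.934, -0.356, 0.0], [-0.0, -0.002, -1.0]]
ft_force: [-0.1, 0.5, 0.5]
gripper_width: 0.996
grasp_force: 0.0
tcp [ 3.7839167  41.40703756]
[[223 224 224 224 223 222 225 223 224 223 225 225 225 233 222  81 112 117
  117 110 111 108 110 111 111]
 [208 206 207 206 208 207 207 207 206 206 208 208 208 216 207  84 111 114
  113 110 113 115 110 106 109]
 [217 217 215 218 217 217 216 216 217 218 216 217 217 224 215  80 109 110
  109 111 118 112 110 111 112]]
337 129.00735294117646 [ 16.86316303 131.93027766]
120 [  5.9 140.9]
122 [  5.9 139.1]
124 [  5.9 137.3]
126 [  5.9 135.5]
128 [  5.9 133.7]
130 [  5.9 131.9]
132 [  5.9 130. ]
228 [ 5.8 36.5] [204 111  82]
232 [ 5.8 32.3] [94 71 52]
236 [ 5.8 28.2] [206 164 112]
240 [ 5.8 24. ] [209 172 124]
244 [ 5.8 19.7] [209 173 125]
```

View pics/w5.png

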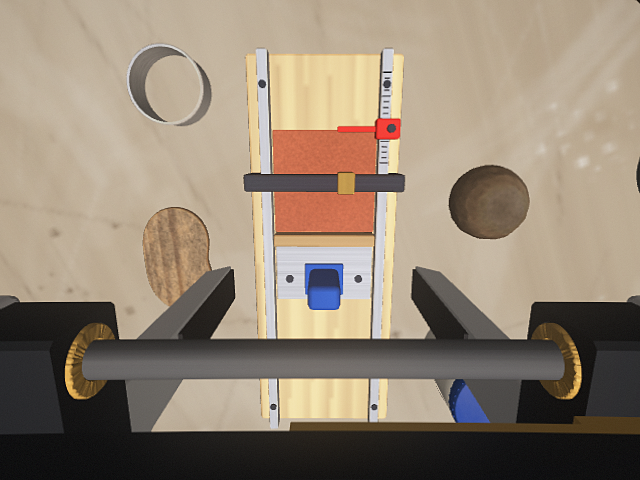

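The tile front is at 132 mm and the pointer tip is at 132 mm. The strip is up against the tile, the gripper is clear and nothing else has moved, so I'm handing in.

```bash
python3 -c "
from cell import ctrl, workorder, snapshot
print(workorder.sign_off())"
```

```text
the job is handed in; nothing more can be done
None
```

The tile's front edge is level with the pointer tip, to about 0.5 mm by the wrist camera; the fence is left against the tile, the grip is released, and the job was handed in at about 11.5 s of the 32 s.

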